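# Back off a left-hand clamp screw and take out the format slide

## Robot

A 7-joint arm with a two-finger parallel gripper is mounted at the origin on a cart in front of the work surface, level with it; the furniture and walls round the work are solid. World frame = base frame: x ahead of the robot, y to its left, z up, the work surface at z = 0. Lengths are in m, angles in rad, forces in N, time in s.
With the tool pointing down it reaches from about 0.425 to 0.8 m from the base axis. Payload 8.3 kg.
Tool frame: the origin (TCP) lies at the very end of the fingers, on their centre line; the grasp point (between the pads) lies grip_point_offset behind it (grip_point_offset is the distance from the TCP to the grasp point, in m); z points along the fingers, y is the line along which they close (so a half turn about z gives the same grasp; the last joint's range is limited). The gripper opens to 85 mm and grips with 20 to 120 N. Pads are 22 mm wide; open, the fingers measure 114 mm over their backs; the gripper's body (76 mm by 85 mm) begins 54 mm behind the grasp point. The pads swing forward as they close: fully open they stand 13 mm farther back than shut.
Start: joints at [-1.295, 0.383, 0.016, 1.37, -0.006, 1.388, -0.046], TCP at [0.208, 0.589, 0.231] pointing down, gripper open.
Joint ranges: [-2.95, 2.95], [-0.25, 2.06], [-1.52, 1.56], [0.18, 2.33], [-1.44, 4.58], [0.02, 2.06], [-3.01, 3.01]. Speed limits (rad/s): [2.39, 2.39, 3.01, 3.01, 3.14, 3.14, 3.14].

## Interface

Orientations are given as a 3x3 rotation matrix whose columns are the frame's x, y, z axes.
In Python, from workcell import movep, servo_line, move_joints, open_jaws, close_gripper, hold, ik, grab_frame, calibration, MotionError, hand_in, boxes_of, outline_of, mark_of, get_clock, get_q, get_qd, get_joint_efforts, get_position, get_tcp_rot, get_ft_force, get_moment, get_finger_gap, get_grip_force, grip_point_offset gives the robot as it stands. The module is installed in compiled form; this text tells all that it offers. Calls block until the motion is done:
- movep(position, orientation): joint-space move of the TCP to a pose.
- servo_line(position, v=0.15, rotation=None, threshold=None): straight line of the TCP; rotation=None keeps the orientation; v is the mean speed in m/s. With threshold (N) it stops when the force on the tool has changed by that much, and returns True; else False.
- move_joints(angles): joint-space move.
- open_jaws() and close_gripper(f_grip=None): open the fingers fully, or close them until they stop; f_grip is the grip in N (None keeps the last).
- hold(seconds).
- ik(position, orientation): joint angles nearest the present ones, or None.
- grab_frame(name): name is "side" or "top"; returns (picture, depth): 400x640x3 uint8, blue, green, red; 400x640 float32, m along the optical axis (not along the pixel's ray), 0 where there is no reading.
- calibration(name): a dict with "fx", "fy", "cx", "cy" (pixels), "T" (4x4, takes a point from camera to world coordinates). Camera axes: x right, y down, z forward; pixel columns grow to the right and rows downward; lengths in m; the calibration is good to about 2 mm. A picture is of the moment at which its call begins. calibration takes no time and is no camera call.
A pose or a line that the arm cannot do raises MotionError and nothing moves.
- hand_in(): hands the job in; it is judged then, once.
Trained networks look in the newest picture that a camera, given by its name, has taken for a name from the list of things; names that differ only in an ending like _2 or _b are one class to them, and where a whole thing is asked for, a point or a joint stands for the part that bears it (a point fixed in the world has none). Each returns a list of dicts, best first, with "score" (0 to 1); they miss things now and then, are a little off and sometimes report something else, mostly with a low value. They report only what shows in the picture. A call takes as long as a camera call. They do not tell look-alikes from the thing itself.
- boxes_of(camera, query): "position" ([column, row] in pixels, amid what is visible of it).
- outline_of(camera, query): "region" (400x640 bool, what is visible of it) and "position" ([column, row] in pixels, amid what is visible of it).
- mark_of(camera, query): "position" ([column, row] in pixels: a listed point, or the origin of a listed thing).
Readings, each from a call of its own:
- get_clock(): time.
- get_q(): joint angles.
- get_qd(): joint speeds.
- get_joint_efforts(): joint torques, N m.
- get_position(): TCP position.
- get_tcp_rot(): TCP orientation.
- get_ft_force(): force on the tool from outside, world axes, zero at the start.
- get_moment(): the same for the moment, N m.
- get_finger_gap(): finger opening in m.
- get_grip_force(): force on a finger pad.
Only numpy, scipy, OpenCV 4.12 (cv2) and the standard library are available. Lean on these libraries where they do the work, as an engineer would, in place of code of your own. Each camera call takes 0.05 s, during which the arm holds its last target. There are 200 camera calls.

## Task

The black wing screw of the blue clamp has a left-hand thread: loosen it by turning it clockwise (seen from above), feeling that it gives, until it comes up against its open stop, and never force it hard enough at either end to turn the steel stop ring under it. Then draw the orange format slide gently and straight out of the channel and set it down flat inside the grey tray, leaving the screw open and the other things where they are.

Things in the scene. Friction and masses are not known exactly. Their poses are not given: they have to be found in the camera images.
- clamp: Blue and dark steel clamp, 154 x 112 x 47 mm, fixed; origin at the centre of its underside. A channel along its x, 64 mm wide, floor at 12 mm height, rails to 26 mm, is open at -x and shut at +x. A bridge from x = +13 to +57 mm spans it at 26.5 to 47 mm height and carries the upright screw at x = +35, y = 0. Done up, the screw's 8 mm nose sits up to 5 mm deep in a hole of the slide and locks it.
- clamp_knob: Black wing knob on the screw: wing 46 mm long (x axis), 12 mm thick (y axis), 28 mm high; z up, origin on the screw axis 31 mm below mid-wing. Left-hand thread: clockwise from above loosens and raises it 3 mm per rad. It starts done up by an unknown amount: 1.3 to 2.4 rad to the open stop. Turning takes about 0.12 Nm; at a stop it gives no more and torque rises: stop there, at 0.3 to 0.45 Nm.
- knob_grip (a point): Middle of the knob's wing, on the screw axis: the place to grip, across the 12 mm thickness. About 80 mm above the bench, highest at the open stop; only there does the screw count as open (turned back less than 0.1 rad from it), and there the slide is free of it.
- ring_pin (a point): Top of a small red pin, 15.5 mm off the screw axis, on the 40 mm steel stop ring (47 to 54 mm above the bench) under the knob. The ring carries both stops of the screw and is held by friction only: more than 0.6 Nm at a stop drags it round, which must not exceed 2 mm at the pin. Its start angle varies.
- format_slide: Orange plastic plate 135 x 60 x 12 mm, about 0.18 kg, in the clamp's channel with 2 mm play each side; origin at the centre of its underside, x along the channel, +x end inside. Drawn 75 mm towards the clamp's -x it is free of the bridge and can be lifted. Over 45 N between slide and clamp is too much.
- slide_tab (a point): Middle of the upright grip tab on the format slide, 37 mm above its underside, at the slide's x = -52.5 mm, y = 0. The tab is 14 mm thick (x), 32 mm wide (y) and ends 51 mm above the underside; the plate's top is at 12 mm.
- tray: Grey open tray fixed to the bench, 160 (x) x 220 (y) x 30 mm high, walls and floor 5 mm thick; origin at the centre of its underside.
- driver: Screwdriver with orange handle, 211 mm long, lying on the bench; a bystander. Origin under its middle.
- stapler: Dark grey desk stapler, 34 x 150 x 47 mm, standing on the bench; a bystander. Origin under its middle.
- can: Black canister with blue lid, 67 mm in diameter, 133 mm tall, standing; a bystander. Origin at the centre of its underside.
Not all that is in view belongs to the job. Several things have the shape of the format_slide; the one meant has the colours described above.

How it is judged:
By the outcome, as a careful person would: the job done as asked, in the order asked, and still so for the second after the job is handed in, with the robot touching nothing.
It also fails if it takes over 64 s, if anything falls off the work surface, if the arm or the gripper's body presses on something with over 40 N, if the wrist force passes 120 N, or if a joint passes its speed limit or range.

## Working session

There is one attempt and no reset: what is moved stays moved. The work goes in short steps, each a Python script; the robot and the scene stay as the last script left them, time stands still between calls to the robot, and variables do not carry over. Pictures are saved under pics/ and viewed, at most 10 in all, crops included, and the job is handed in when it is done.

```bash
mkdir -p pics; cat > h.py <<'E'
import numpy as np, cv2
from workcell import *
def px2w(cam,u,v,z=None,depth=None):
    c=calibration(cam);T=np.array(c["T"])
    r=np.array([(u-c["cx"])/c["fx"],(v-c["cy"])/c["fy"],1.])
    d=T[:3,:3]@r;o=T[:3,3]
    s=depth if z is None else (z-o[2])/d[2]
    return o+s*d
def cloud(cam,depth):
    c=calibration(cam);T=np.array(c["T"]);v,u=np.mgrid[:400,:640]
    P=np.stack([(u-c["cx"])/c["fx"]*depth,(v-c["cy"])/c["fy"]*depth,depth],-1)
    return P@T[:3,:3].T+T[:3,3]
E
python3 - <<'E'
from h import *
print(get_clock(),grip_point_offset,get_position(),get_tcp_rot())
for c in("top","side"):
    im,d=grab_frame(c);cv2.imwrite(f"pics/{c}0.png",im);np.save(f"{c}0.npy",d)
    print(c,calibration(c)["T"])
    for q in("clamp","clamp_knob","knob_grip","ring_pin","format_slide","slide_tab","tray"):
        r=mark_of(c,q)
        for e in r[:4]:
            u,v=e["position"];dd=d[int(v),int(u)]
            print(c,q,round(e["score"],2),np.round([u,v]),px2w(c,u,v,depth=dd).round(3))
E
```

```text
0.0 0.0187 [0.20750418 0.5889891  0.23026448] [[-9.43166996e-01  3.32318525e-01 -6.44191585e-04]
 [ 3.32319148e-01  9.43165115e-01 -1.88401602e-03]
 [-1.85143932e-05 -1.99101893e-03 -9.99998018e-01]]
top [[ 9.18904541e-04 -9.98935154e-01  4.61271377e-02  4.75944244e-01]
 [-9.99729529e-01  1.54245403e-04  2.32560963e-02 -1.04603998e-01]
 [-2.32384471e-02 -4.61360318e-02 -9.98664829e-01  1.05732025e+00]
 [ 0.00000000e+00  0.00000000e+00  0.00000000e+00  1.00000000e+00]]
top clamp 0.85 [382. 191.] [ 0.551 -0.246  0.026]
top clamp_knob 0.7 [399. 259.] [ 0.363 -0.292  0.017]
top clamp_knob 0.59 [391. 195.] [ 0.536 -0.263  0.064]
top knob_grip 0.72 [400. 197.] [ 0.531 -0.283  0.093]
top knob_grip 0.7 [396. 197.] [ 0.529 -0.272  0.094]
top ring_pin 0.66 [399. 195.] [ 0.476 -0.105  1.057]
top ring_pin 0.53 [400. 261.] [ 0.354 -0.296 -0.002]
top format_slide 0.9 [315. 247.] [ 0.395 -0.06   0.013]
top format_slide 0.71 [379. 194.] [ 0.541 -0.236  0.027]
top format_slide 0.38 [456. 212.] [ 0.491 -0.428  0.077]
top slide_tab 0.78 [322. 228.] [ 0.45  -0.081  0.051]
top slide_tab 0.66 [365. 190.] [ 0.554 -0.199  0.023]
top slide_tab 0.21 [400. 196.] [ 0.532 -0.282  0.093]
top tray 0.58 [213. 207.] [0.506 0.232 0.002]
side [[ 0.93005119 -0.21226335  0.29991508  0.22345223]
 [-0.3672135  -0.50895709  0.77853512 -0.84086387]
 [-0.01261056 -0.83421038 -0.55130211  0.59712947]
 [ 0.          0.          0.          1.        ]]
side clamp 0.67 [359. 244.] [ 0.516 -0.28   0.047]
side clamp_knob 0.73 [365. 241.] [ 0.527 -0.287  0.059]
side knob_grip 0.6 [368. 226.] [ 0.533 -0.284  0.097]
side ring_pin 0.69 [365. 242.] [ 0.526 -0.291  0.059]
side format_slide 0.82 [284. 219.] [ 0.394 -0.079  0.013]
side format_slide 0.81 [360. 244.] [ 0.518 -0.283  0.05 ]
side slide_tab 0.81 [356. 214.] [ 0.553 -0.188  0.06 ]
side slide_tab 0.8 [302. 202.] [ 0.449 -0.074  0.049]
side tray 0.76 [293. 164.] [0.51  0.222 0.004]
```

```bash
python3 - <<'E'
import cv2,numpy as np
t=cv2.imread("pics/top0.png");s=cv2.imread("pics/side0.png")
cv2.imwrite("pics/a.png",t)
cv2.imwrite("pics/b.png",np.hstack([cv2.resize(t[140:280,300:440],(400,400),interpolation=2),cv2.resize(s[170:310,290:430],(400,400),interpolation=2)]))
E
```

```text
(no output)
```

View pics/a.png

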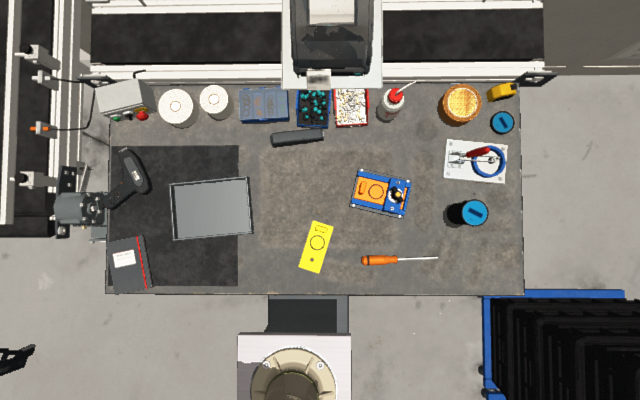

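View pics/b.png

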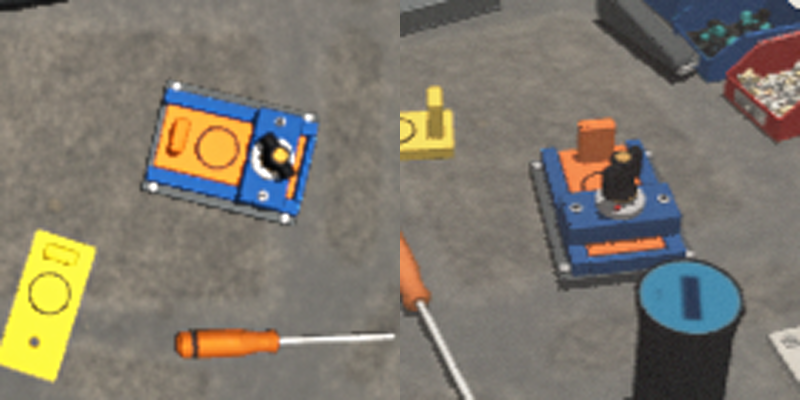

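View pics/side0.png

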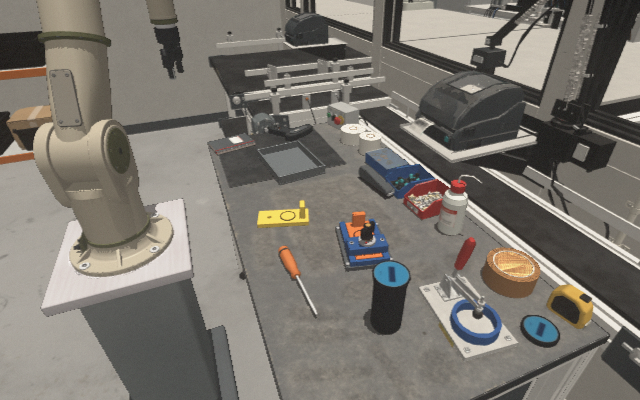

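The top view shows the orange slide in the blue clamp at (380,193), with its tab at (362,188) and the black knob at (398,195). The tray is at (212,208). Things that could be mistaken for the slide are the yellow plate (316,247), the orange screwdriver handle (380,260) and the orange mesh pot (462,103). The crop confirms that the orange plate in the clamp is the right one, and that the channel's open end points to image left (+y world).

```bash
python3 - <<'E'
from h import *
allk=[]
for c in("top","side"):
    im=cv2.imread(f"pics/{c}0.png");d=np.load(f"{c}0.npy");P=cloud(c,d);P[d==0]=9
    hsv=cv2.cvtColor(im,cv2.COLOR_BGR2HSV)
    near=np.hypot(P[...,0]-.545,P[...,1]+.245)<.12
    print(c,"floor z",np.median(P[...,2][(np.abs(P[...,0]-.6)<.03)&(np.abs(P[...,1]+.05)<.03)]))
    o=near&(hsv[...,0]<20)&(hsv[...,1]>140)&(hsv[...,2]>120)
    b=near&(hsv[...,0]>100)&(hsv[...,0]<125)&(hsv[...,1]>120)
    br=b&(abs(P[...,2]-.047)<.006)
    def rect(m,n):
        r=cv2.minAreaRect(P[m][:,:2].astype(np.float32)*1000);print(c,n,m.sum(),np.round(r[0],1),np.round(r[1],1),round(r[2],1))
    rect(br,"bridge");rect(b&(P[...,2]>.015),"blue");rect(near&(P[...,2]>.008),"all");rect(near&(P[...,2]>.004),"all4")
    rect(o&(abs(P[...,2]-.024)<.005),"plate")
    t=o&(P[...,2]>.04)&(P[...,1]>-.23);rect(t,"tab");print(P[t].max(0).round(4),np.median(P[t],0).round(4))
    k=near&(P[...,2]>.066)&(np.hypot(P[...,0]-.535,P[...,1]+.278)<.04)
    print("knob",np.round(P[k]*1000).astype(int).tolist() if c=="top" else k.sum());rect(k,"knob")
    u,s,vt=np.linalg.svd(P[k][:,:2]-P[k][:,:2].mean(0),full_matrices=False);print(P[k].mean(0).round(4),s/np.sqrt(k.sum()),np.degrees(np.arctan2(vt[0,1],vt[0,0])))
    w=(abs(P[...,0]-.51)<.15)&(abs(P[...,1]-.227)<.16)&(P[...,2]>.02)&(P[...,2]<.04);rect(w,"tray")
    sm=near&(P[...,2]>.05)
    vv,uu=np.nonzero(k);print(uu.min(),uu.max(),vv.min(),vv.max())
t=cv2.imread("pics/top0.png");s=cv2.imread("pics/side0.png")
cv2.imwrite("pics/c.png",np.hstack([cv2.resize(t[175:215,380:420],(400,400),interpolation=0),cv2.resize(s[210:255,345:390],(400,400),interpolation=0)]))
E
```

```text
top floor z -0.0011146086134373734
top bridge 307 [ 537.6 -275.1] [44.  90.9] 77.2
top blue 755 [ 546.1 -242.2] [150.3  92.2] 76.5
top all 2185 [ 546.1 -241.8] [153.8 112.1] 76.5
top all4 2241 [ 546.7 -241.8] [185.3 223.3] 45.0
top plate 327 [ 546.9 -239.8] [135.1  60.2] 76.8
top tab 70 [ 559.  -188.4] [14.1 32. ] 77.5
[ 0.5745 -0.1788  0.0649] [ 0.5582 -0.1871  0.0611]
knob [[558, -267, 92], [559, -270, 87], [556, -262, 88], [556, -265, 87], [556, -266, 94], [556, -269, 92], [555, -271, 94], [554, -261, 76], [553, -262, 91], [553, -264, 93], [553, -267, 93], [553, -269, 93], [553, -271, 94], [552, -261, 76], [551, -262, 87], [551, -265, 89], [550, -266, 94], [551, -269, 91], [551, -272, 91], [550, -274, 94], [549, -264, 79], [548, -264, 90], [548, -267, 90], [548, -269, 94], [548, -271, 96], [548, -274, 91], [547, -265, 72], [546, -265, 85], [545, -267, 91], [545, -269, 92], [545, -272, 90], [545, -274, 92], [545, -277, 93], [545, -279, 93], [545, -282, 92], [543, -266, 82], [543, -267, 88], [543, -269, 93], [543, -272, 93], [543, -274, 92], [543, -277, 93], [543, -279, 93], [543, -
[... 1430 characters left out ...]
.1
[ 0.5371 -0.2742  0.0883] [0.01205363 0.00489253] -150.6953774084059
top tray 598 [503.8 231.5] [160.3 221.1] 5.5
391 403 186 202
side floor z 0.0004504058231281638
side bridge 255 [ 535.8 -278.6] [45.8 90.2] 78.6
side blue 509 [ 543.7 -244.4] [149.3  90.1] 76.7
side all 2171 [ 543.7 -243.2] [157.  111.5] 76.8
side all4 2213 [ 543.7 -243.2] [157.  111.5] 76.8
side plate 264 [ 546.2 -241.5] [137.9  61.5] 76.9
side tab 126 [ 556.6 -191. ] [15.7 30.1] 72.0
[ 0.5723 -0.1798  0.0653] [ 0.5559 -0.1945  0.0566]
knob 206
side knob 206 [ 537.6 -278.6] [48.3 20.1] 33.7
[ 0.5332 -0.2829  0.0849] [0.01279815 0.0043866 ] -155.40391000520484
side tray 461 [500.4 230.5] [161.8 225.8] 5.8
360 374 221 239
```

View pics/c.png

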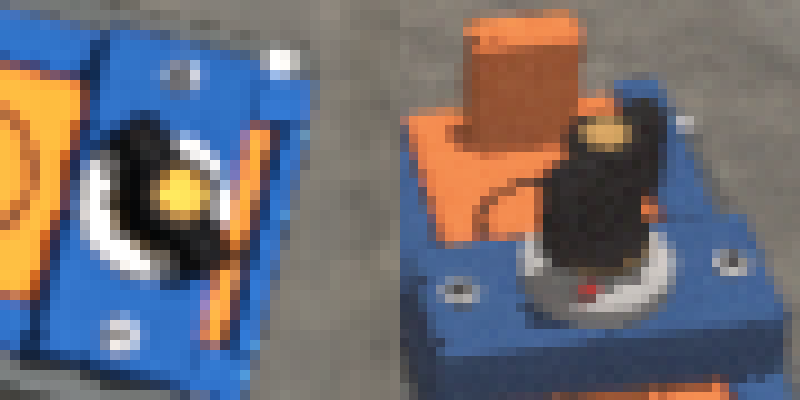

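The close crop shows the wing running from upper left to lower right in the top view, with a brass cap at about (398,194) and the red pin at (366,242) in the side view. From both clouds the clamp is centred near (0.545,-0.2425) with its x axis at -103.3°. That puts the screw axis at about (0.5375,-0.277), with the wing's yaw at about 26°.

```bash
cat >> h.py <<'E'
def R(yaw): # tool down, tool y at world angle yaw
    y=np.array([np.cos(yaw),np.sin(yaw),0]);z=np.array([0,0,-1.]);return np.stack([np.cross(y,z),y,z],1)
A=np.array([.5375,-.2768])
E
python3 - <<'E'
from h import *
w=np.radians(26)
for y0 in (w+np.pi/2,w-np.pi/2):
    for dy in (0,-1.3,-2.5):
        q=ik([*A,.064],R(y0+dy));print(round(y0,2),dy,None if q is None else np.round(q,2))
y0=None
for c in (w+np.pi/2,w-np.pi/2):
    a,b=ik([*A,.064],R(c)),ik([*A,.072],R(c-2.5))
    if a is not None and b is not None and abs(a-b)[:6].max()<.5: y0=c
print(y0)
if y0 is not None:
    movep([*A,.16],R(y0));print(get_clock(),get_q().round(2))
    m0=get_moment();f0=get_ft_force()
    print(servo_line([*A,.064],v=.1,threshold=6),get_position(),get_ft_force()-f0,get_moment()-m0,get_clock())
E
```

```text
2.02 0 [-0.26  0.67  0.98  1.67 -0.6   1.14  2.9 ]
2.02 -1.3 [-0.05  0.54  0.64  1.66 -0.36  1.06  1.42]
2.02 -2.5 [-0.15  0.59  0.79  1.66 -0.46  1.09  0.3 ]
-1.12 0 [-0.15  0.59  0.79  1.66 -0.46  1.09 -0.34]
-1.12 -1.3 [-0.41  0.94  1.35  1.67 -0.94  1.33 -1.31]
-1.12 -2.5 [-0.41  0.94  1.35  1.67 -0.94  1.33 -2.51]
2.0245819323134224
4.05 [-0.37  0.65  1.19  1.57 -0.61  1.34  2.92]
False [ 0.53787037 -0.27719888  0.06472822] [-0.77066652  0.20063357  0.81000975] [-0.01647312  0.01014799 -0.00133939] 5.1583
```

```bash
python3 - <<'E'
from h import *
m0=get_moment();f0=get_ft_force();np.save("m0.npy",np.r_[m0,f0])
close_gripper(20)
print(get_finger_gap(),get_grip_force(),get_position(),(get_ft_force()-f0).round(2),(get_moment()-m0).round(3),get_clock())
Rt=get_tcp_rot();print(np.arctan2(Rt[1,1],Rt[0,1]))
im,d=grab_frame("side");cv2.imwrite("pics/d.png",cv2.resize(im[150:300,280:450],(680,600)))
E
```

```text
0.012017744026939515 21.253464102046564 [ 0.53786537 -0.27660431  0.0647467 ] [-0.93  1.73  6.35] [0.477 0.362 0.178] 5.8167
2.0251696255683376
```

View pics/d.png

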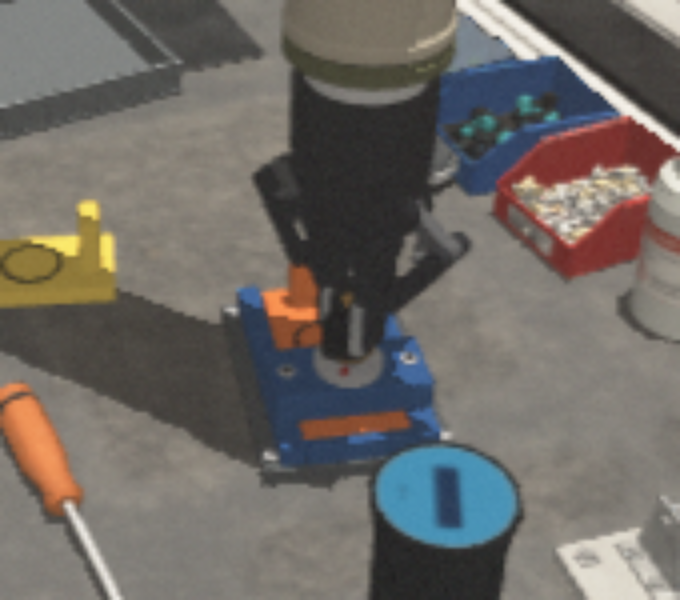

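The fingers are on the wing (gap 12.0 mm), the tab and can are clear, and the red pin is at (365,242) in the full side frame. Next I turn clockwise in small steps and watch the moment.

```bash
cat > turn.py <<'E'
from h import *
import sys
m=np.load("m0.npy")
p=get_position();Rt=get_tcp_rot();y=np.arctan2(Rt[1,1],Rt[0,1]);y0=y;z0=p[2]
end=float(sys.argv[1]);hit=0;step=.06
while y0-y<end:
    y-=step
    servo_line([p[0],p[1],z0+.003*(y0-y)],v=.02,rotation=R(y))
    M=(get_moment()-m[:3]);F=get_ft_force()-m[3:]
    print(round(y0-y,2),M.round(3),F.round(1),round(get_clock(),2),round(get_q()[6],2))
    if M[2]>.22: step=.02
    else: step=.06
    if M[2]>.32 or np.linalg.norm(F)>25: print("STOP");break
E
python3 turn.py .3
```

```text
0.06 [0.319 0.312 0.024] [-0.8  0.4  2.7] 6.12 2.91
0.12 [0.417 0.373 0.017] [-2.2  1.   4.2] 6.37 2.86
0.18 [ 0.527  0.408 -0.081] [-2.   2.   4.9] 6.62 2.8
0.24 [0.55 0.44 0.01] [-1.6  1.2  3.7] 6.87 2.75
0.3 [ 0.559  0.437 -0.058] [-0.9  2.1  4.8] 7.12 2.7
```

```bash
python3 - <<'E'
from h import *
m=np.load("m0.npy")
print(get_finger_gap(),get_grip_force())
p=get_position();Rt=get_tcp_rot();y=np.arctan2(Rt[1,1],Rt[0,1]);print(y)
L=[]
for i in range(10): hold(.02);L.append(np.r_[get_moment()-m[:3],get_joint_efforts()[6]])
print(np.round(L,3)[:4],np.mean(L,0).round(3),np.std(L,0).round(3))
y-=.1
for i in range(3):
    y-=.06;servo_line([p[0],p[1],p[2]+.0003],v=.02,rotation=R(y))
    L=[]
    for i in range(6): L.append(np.r_[get_moment()-m[:3],get_joint_efforts()[6]]);hold(.01)
    print(np.mean(L,0).round(3),get_finger_gap(),get_q()[6])
im,d=grab_frame("top");P=cloud("top",d)
cv2.imwrite("pics/e.png",np.hstack([cv2.resize(im[165:225,370:430],(400,400)),cv2.resize(grab_frame("side")[0][205:265,335:395],(400,400))]))
E
```

```text
0.011487667805962684 20.167767765315148
1.7280299230529796
[[ 0.541  0.438 -0.006 -0.104]
 [ 0.572  0.446 -0.026 -0.038]
 [ 0.513  0.398 -0.047  0.004]
 [ 0.545  0.402 -0.05   0.031]] [ 0.551  0.416 -0.041  0.026] [0.024 0.026 0.021 0.054]
[ 0.614  0.478 -0.056 -0.136] 0.01150100210901682 2.561967655775741
[ 0.702  0.552 -0.035 -0.1  ] 0.011730175596039468 2.5093655748617683
[ 0.789  0.687 -0.021 -0.104] 0.011169147630520885 2.456611651326526
```

View pics/e.png

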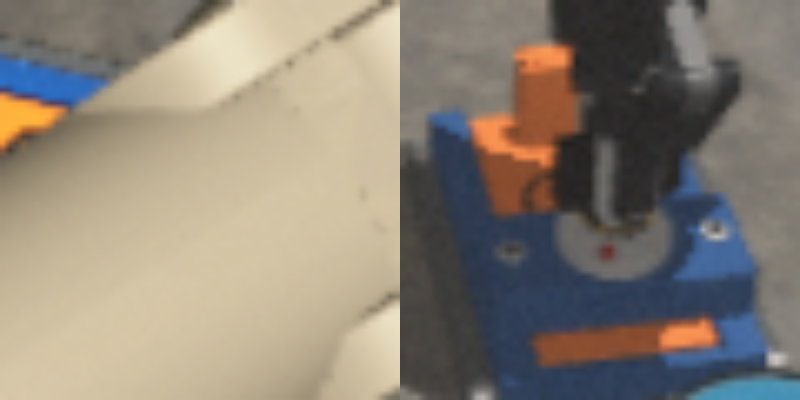

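The side view shows the fingers turned with the wing, the pin unmoved at about (365.5,242.5), and the top view hidden by the arm. The turn continues, stopping on |Mz| of either sign.

```bash
cat > turn.py <<'E'
from h import *
import sys
m=np.load("m0.npy")
p=get_position();Rt=get_tcp_rot();y=np.arctan2(Rt[1,1],Rt[0,1]);y0=y;z0=p[2]
def rd(n=4):
    L=[]
    for i in range(n): L.append(np.r_[get_moment()-m[:3],get_ft_force()-m[3:]]);hold(.01)
    return np.mean(L,0)
end=float(sys.argv[1]);step=.06
while y0-y<end:
    y-=step
    servo_line([p[0],p[1],z0+.003*(y0-y)],v=.02,rotation=R(y))
    a=rd();Rc=get_tcp_rot();yc=np.arctan2(Rc[1,1],Rc[0,1])
    print(round(y,2),"lag",round(yc-y,3),a[:3].round(3),a[3:].round(1),"gap",round(get_finger_gap()*1e3,1),round(get_clock(),2),round(get_q()[6],2))
    step=.025 if abs(a[2])>.2 else .06
    if abs(a[2])>.31 or np.linalg.norm(a[3:])>25: print("STOP");break
E
python3 turn.py .8
```

```text
1.39 lag 0.004 [ 0.578  0.486 -0.041] [-1.4  2.   4.9] gap 11.7 8.62 2.41
1.33 lag 0.003 [ 0.647  0.483 -0.021] [-1.9  2.1  5.2] gap 11.8 8.91 2.35
1.27 lag 0.003 [ 0.642  0.5   -0.018] [-1.3  2.4  5.3] gap 11.6 9.19 2.3
1.21 lag 0.003 [ 0.66   0.492 -0.046] [-1.4  2.3  5.8] gap 11.6 9.47 2.25
1.15 lag 0.003 [ 0.673  0.497 -0.016] [-1.5  2.2  5.8] gap 11.7 9.76 2.19
1.09 lag 0.003 [ 0.698  0.489 -0.035] [-1.6  2.5  5.8] gap 11.7 10.04 2.14
1.03 lag 0.003 [ 0.691  0.489 -0.045] [-1.3  2.7  6.1] gap 12.0 10.32 2.09
0.97 lag 0.002 [ 0.724  0.475 -0.035] [-1.1  3.1  5.8] gap 11.7 10.61 2.03
0.91 lag 0.002 [ 0.707  0.494 -0.036] [-1.4  2.8  6. ] gap 12.0 10.89 1.98
0.85 lag 0.002 [ 0.759  0.458 -0.032] [-1.   2.9  6.1] gap 11.6 11.18 1.93
0.79 lag 0.002 [ 0.766  0.488 -0.007] [-1.1  3.   5.7] gap 11.8 11.46 1.87
0.73 lag 0.002 [ 0.802  0.505 -0.006] [-1.5  2.7  5.7] gap 11.6 11.74 1.82
0.67 lag 0.002 [ 0.763  0.463 -0.034] [-1.6  2.5  5.7] gap 11.6 12.03 1.76
0.61 lag 0.002 [ 0.775  0.467 -0.038] [-1.4  3.   5.8] gap 11.8 12.31 1.71
```

```bash
python3 turn.py 1.2; python3 - <<'E'
from h import *
cv2.imwrite("pics/f.png",cv2.resize(grab_frame("side")[0][190:270,325:405],(600,600)))
E
```

```text
0.55 lag 0.002 [ 0.638  0.41  -0.034] [-1.   2.   5.5] gap 11.7 12.59 1.66
0.49 lag 0.002 [ 0.67   0.402 -0.025] [-0.6  2.4  5.7] gap 11.7 12.88 1.6
0.43 lag 0.002 [ 0.673  0.431 -0.035] [-1.2  2.8  5. ] gap 11.8 13.16 1.55
0.37 lag 0.002 [ 0.695  0.363 -0.056] [-1.   2.8  5.1] gap 11.5 13.44 1.49
0.31 lag 0.002 [ 0.69   0.362 -0.023] [-1.1  2.6  5.4] gap 11.7 13.72 1.44
0.25 lag 0.002 [ 0.685  0.331 -0.005] [-0.6  2.6  5.2] gap 11.7 14.01 1.38
0.19 lag 0.002 [ 0.676  0.358 -0.032] [-0.4  2.1  5.3] gap 11.8 14.29 1.33
0.13 lag 0.002 [ 0.738  0.328 -0.06 ] [-0.6  3.1  5.2] gap 12.0 14.57 1.27
0.07 lag 0.003 [0.654 0.357 0.418] [-1.   2.3  4.7] gap 11.6 14.86 1.22
STOP
```

View pics/f.png

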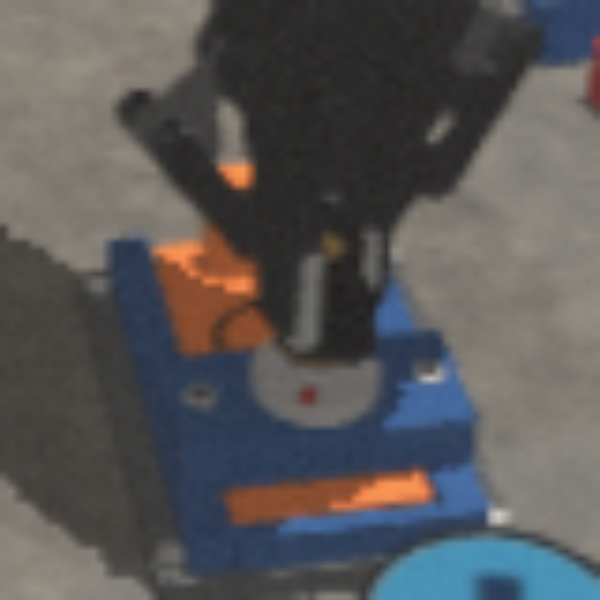

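The wing is between the fingers, and the pin is still at about (366,242.6). Torque jumped to 0.42 Nm after about 1.95 rad in total, which is the open stop and within the 0.3–0.45 window. I'll release, retreat and check the knob, slide and tray reach.

```bash
cat >> h.py <<'E'
CY=np.radians(76.75); U=np.array([np.cos(CY),np.sin(CY)]) # pull direction = clamp -x
TY=np.radians(95.6); TR=np.array([.502,.231])
E
python3 - <<'E'
from h import *
open_jaws();p=get_position();servo_line([p[0],p[1],.15],v=.2)
T=np.array([.5583,-.1888])
u=np.array([np.cos(TY),np.sin(TY)]);B=TR+.0325*u
for k in (0,-np.pi):
    for nm,pt,z,y in (("tab",T,.032,CY),("out",T+.085*U,.032,CY),("up",T+.085*U,.12,CY),("tray",B,.14,TY),("trayd",B,.026,TY)):
        q=ik([*pt,z],R(y+k));print(k,nm,None if q is None else np.round(q,2))
movep([*T,.16],R(CY));print(get_q().round(2),get_clock())
im,d=grab_frame("top");P=cloud("top",d)
s,ds=grab_frame("side");PS=cloud("side",ds)
for m,i,PP in(("t",im,P),("s",s,PS)):
    k=(np.hypot(PP[...,0]-.5375,PP[...,1]+.277)<.035)&(PP[...,2]>.066)&(PP[...,2]<.11);print(m,k.sum(),np.percentile(PP[k][:,2],[50,95]).round(4) if k.any() else "")
cv2.imwrite("pics/g.png",np.hstack([cv2.resize(im[160:230,350:420],(400,400)),cv2.resize(s[190:270,325:405],(400,400))]))
E
```

```text
0 tab [-0.53  0.83  1.18  1.74 -0.83  1.18  2.24]
0 out [-0.69  0.85  1.21  1.74 -0.86  1.19  2.11]
0 up [-0.73  0.76  1.32  1.67 -0.76  1.33  2.06]
0 tray [-1.46  0.7   1.36  1.71 -0.7   1.33  1.7 ]
0 trayd [-1.4   0.84  1.24  1.81 -0.87  1.17  1.8 ]
-3.141592653589793 tab [-0.61  1.2   1.54  1.74 -1.2   1.48 -0.69]
-3.141592653589793 out [-0.75  1.2   1.55  1.74 -1.21  1.49 -0.83]
-3.141592653589793 up [-0.74  0.8   1.36  1.67 -0.8   1.35 -1.06]
-3.141592653589793 tray [-1.46  0.7   1.36  1.71 -0.71  1.33 -1.44]
-3.141592653589793 trayd [-1.46  1.15  1.52  1.81 -1.17  1.43 -1.16]
[-0.59  0.71  1.33  1.61 -0.7   1.38  2.16] 17.1083
t 0 
s 231 [0.0913 0.1014]
```

View pics/g.png

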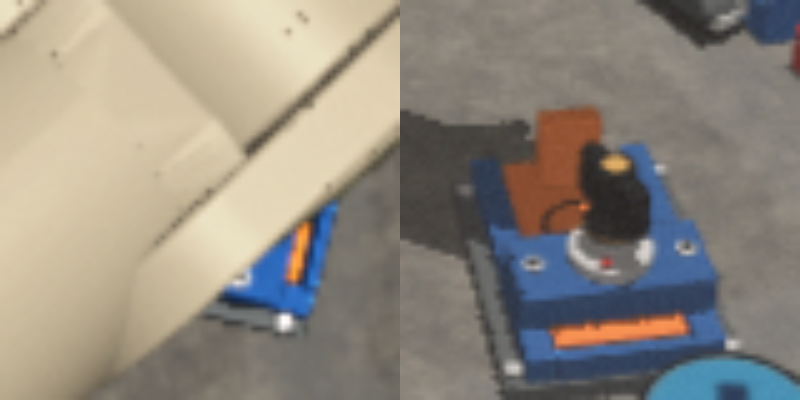

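The wing now lies along the channel and stands higher (top about 101 mm, up from 95). The pin is unmoved at about (366,242.5) and the tab is free. Next I grip the tab and draw it out.

```bash
python3 - <<'E'
from h import *
T=np.array([.5583,-.1888])
f0=get_ft_force();m0=get_moment()
print(servo_line([*T,.032],v=.1,threshold=8),get_position(),(get_ft_force()-f0).round(1))
close_gripper(40)
f1=get_ft_force()
print(get_finger_gap(),get_grip_force(),(f1-f0).round(1),(get_moment()-m0).round(2),get_clock())
if .011<get_finger_gap()<.017:
    p=get_position()
    for s in np.arange(.01,.091,.01):
        hit=servo_line([*(p[:2]+s*U),p[2]],v=.06,threshold=15)
        f=get_ft_force()-f0
        print(round(s,3),hit,f.round(1),"along",round(f[:2]@U,1),"lat",round(f[0]*-U[1]+f[1]*U[0],1),round(get_finger_gap()*1e3,1))
        if hit: break
    print(get_clock(),get_position())
E
```

```text
True [ 0.55841016 -0.18885051  0.04119947] [-2.1  3.9 15. ]
0.013458278666935438 40.32706081867218 [-0.5  0.6 -1.2] [ 0.   -0.04  0.11] 18.95
0.01 False [-0.   1.2  2.4] along 1.2 lat 0.3 13.3
0.02 False [-0.1  1.7  2.8] along 1.7 lat 0.4 12.9
0.03 False [0.7 2.4 1.5] along 2.5 lat -0.1 13.0
0.04 False [0.9 1.3 1.5] along 1.5 lat -0.6 13.2
0.05 False [0.4 1.2 1.8] along 1.3 lat -0.1 13.1
0.06 False [-0.5  0.6  0.4] along 0.5 lat 0.7 13.2
0.07 False [-0.1  0.6 -0.6] along 0.6 lat 0.2 13.0
0.08 False [0.2 1.1 0.2] along 1.1 lat 0.0 13.4
0.09 False [ 0.   0.9 -0. ] along 0.9 lat 0.2 13.4
21.8 [ 0.57801035 -0.09956121  0.03963359]
```

```bash
python3 - <<'E'
from h import *
s,ds=grab_frame("side");t,dt=grab_frame("top");P=cloud("side",ds)
k=(np.hypot(P[...,0]-.5375,P[...,1]+.277)<.035)&(P[...,2]>.066)&(P[...,2]<.11);print(np.percentile(P[k][:,2],[50,95]).round(4))
r=cv2.minAreaRect(P[k][:,:2].astype(np.float32)*1000);print(r)
cv2.imwrite("pics/i.png",np.hstack([cv2.resize(t[140:240,310:410],(400,400)),cv2.resize(s[170:270,305:405],(400,400))]))
E
```

```text
[0.0903 0.1013]
((533.7262573242188, -278.3662109375), (21.730396270751953, 45.113033294677734), 3.892718553543091)
```

View pics/i.png

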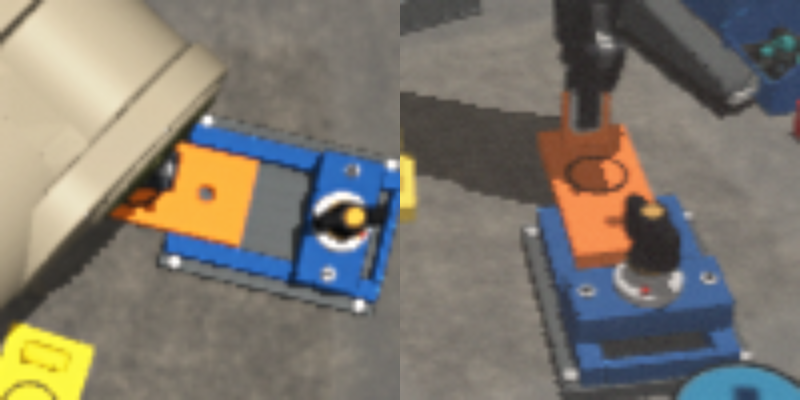

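The slide is 90 mm out: its hole shows at (361,188) in the top view, clear of the bridge. The knob is still at its open angle (about -86°), and the driver and yellow plate are untouched. Next I lift and carry it to the tray.

```bash
python3 - <<'E'
from h import *
close_gripper(80)
p=get_position();f0=get_ft_force()
servo_line([p[0],p[1],.07],v=.08);servo_line([p[0],p[1],.15],v=.15)
print((get_ft_force()-f0).round(1),get_finger_gap(),get_clock())
u=np.array([np.cos(TY),np.sin(TY)]);B=TR+.0325*u
movep([*B,.15],R(TY));print(get_position(),get_finger_gap(),get_clock())
t,d=grab_frame("top");s,ds=grab_frame("side");P=cloud("side",ds)
hsv=cv2.cvtColor(s,cv2.COLOR_BGR2HSV)
o=(hsv[...,0]<22)&(hsv[...,1]>120)&(hsv[...,2]>80)&(abs(P[...,0]-.5)<.1)&(abs(P[...,1]-.23)<.16)&(P[...,2]>.05)
print(o.sum());Q=P[o];print(Q.min(0),Q.max(0))
pl=Q[Q[:,1]<.255];c=np.linalg.lstsq(np.c_[pl[:,:2]-pl[:,:2].mean(0),np.ones(len(pl))],pl[:,2],rcond=None)[0];print("plane",c)
cv2.imwrite("pics/j.png",np.hstack([cv2.resize(t[130:280,130:280],(400,400)),cv2.resize(s[60:210,210:360],(400,400))]))
E
```

```text
[-1.  -0.3 -2.5] 0.012283374953693065 23.3333
[0.49941213 0.26166789 0.15007234] 0.012203466261445193 24.725
458
[0.46843449 0.13649862 0.12155185] [0.53803333 0.27403853 0.17362361]
plane [0.03253156 0.05941646 0.13399898]
```

View pics/j.png

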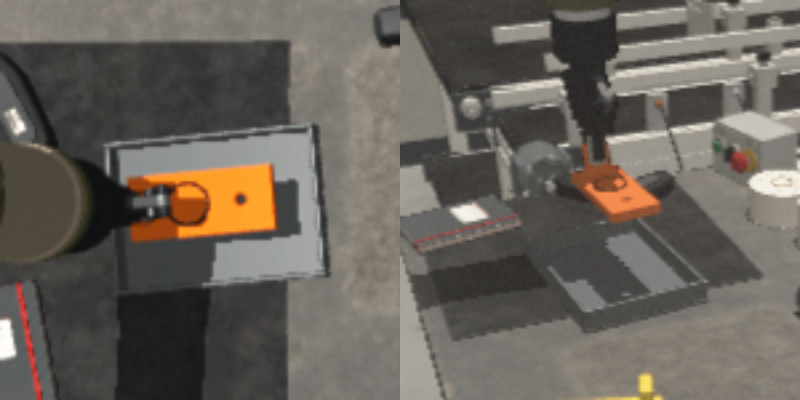

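The slide hangs level over the tray (hole at about (220,204) in the top view), lined up with its long side and inside the walls. Next I lower it, release and retreat.

```bash
python3 - <<'E'
from h import *
p=get_position()
servo_line([p[0],p[1],.045],v=.12)
print(servo_line([p[0],p[1],.026],v=.02,threshold=5),get_position(),get_clock())
close_gripper(20)
open_jaws();hold(.2)
servo_line([p[0],p[1],.2],v=.15);hold(.3)
q=get_q();q[0]+=-.5;move_joints(q)
t,d=grab_frame("top");P=cloud("top",d);P[d==0]=9
hsv=cv2.cvtColor(t,cv2.COLOR_BGR2HSV)
o=(hsv[...,0]<22)&(hsv[...,1]>120)&(hsv[...,2]>80)&(abs(P[...,0]-.5)<.1)&(abs(P[...,1]-.23)<.13)
f=o&(P[...,2]<.03);pl=P[f];print(cv2.minAreaRect((pl[:,:2]*1000).astype(np.float32)),pl[:,2].mean(),P[o][:,2].max())
print("plane",np.linalg.lstsq(np.c_[pl[:,:2]-pl[:,:2].mean(0),np.ones(len(pl))],pl[:,2],rcond=None)[0],get_clock())
s,ds=grab_frame("side");P=cloud("side",ds)
k=(np.hypot(P[...,0]-.5375,P[...,1]+.277)<.035)&(P[...,2]>.066)&(P[...,2]<.11);print(np.percentile(P[k][:,2],[50,95]).round(4),cv2.minAreaRect(P[k][:,:2].astype(np.float32)*1000))
cv2.imwrite("pics/k.png",t)
E
```

```text
True [0.4995925  0.26158857 0.03273063] 26.4917
((506.4631042480469, 214.47531127929688), (62.56539535522461, 145.98501586914062), 5.497470378875732) 0.015758511759800947 0.05854283071964361
plane [0.01066078 0.00762165 0.01575851] 30.3083
[0.0905 0.1016] ((533.6414794921875, -278.2212219238281), (21.95795440673828, 45.27204895019531), 19.712215423583984)
```

View pics/k.png

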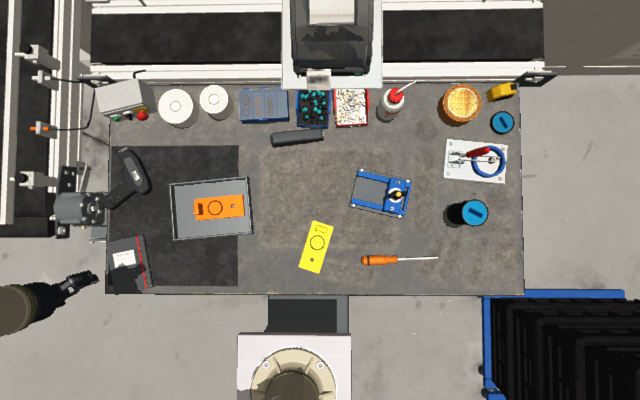

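The final view shows the slide flat inside the tray at (219,207), the clamp's channel empty with the knob open at (397,195), and everything else in place.

```bash
python3 -c "
from workcell import *
print(hand_in())"
```

```text
the job is handed in; nothing more can be done
None
```

The job is handed in: I turned the screw clockwise to its open stop (0.42 Nm, ring pin unmoved), drew the orange slide straight out with about 2.5 N of pull at most, and set it flat in the grey tray; the one bump was about 15 N as the gripper came down to the tab, after which the knob still stood at its open angle.

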